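# Swap the reagent cartridge and sort the specimen jars

## Robot

A 6-joint arm with a two-finger parallel gripper is mounted at the origin on the work surface. World frame = base frame: x ahead of the robot, y to its left, z up, the work surface at z = 0. Lengths are in m, angles in rad, forces in N, time in s.
With the tool pointing down it reaches from about 0.35 to 0.95 m from the base axis. Payload 17.4 kg.
Tool frame: the origin (TCP) lies midway between the tips of the shut fingers; the grasp point (between the pads) lies 19 mm behind it; z points along the fingers, y is the line along which they close (so a half turn about z gives the same grasp; the last joint's range is limited). The gripper opens to 93 mm and grips with 3 to 60 N. Pads are 15 mm wide; open, the fingers measure 128 mm over their backs; the gripper's body (75 mm by 188 mm) begins 65 mm behind the grasp point.
Start: joints at [-1.293, 0.116, 1.442, -0, 1.584, -0.038], TCP at [0.21, -0.642, 0.219] pointing down, gripper open.
Joint ranges: [-2.83, 2.83], [-0.83, 2.19], [0.07, 2.5], [-1.14, 4.28], [0.01, 3], [-2.97, 2.97]. Speed limits (rad/s): [1.89, 1.89, 2.22, 3.14, 3.14, 3.14].

## Interface

Orientations are given as a rotation vector (axis times angle).
In Python, from cell import manip gives the robot as it stands.
- The arm moves only by the tool carry_out, never from a script. Its argument "plan" is a list of rows, each a list of 7 numbers: the opening, from 0 (shut) to 1 (fully open), then the shift along the tool's x, y, z in cm, then the turn, a rotation vector about the tool's x, y, z in degrees. In form: [[grip, tx, ty, tz, wx, wy, wz], ...]. A call has 1 to 10 rows; each row is the pose to reach, as a shift and turn from the pose commanded when the call began, along the tool's axes at that moment; what a row does not reach only later rows make up. A row lasts 1/8 s, in which the tool goes at most 62.5 mm and 10.7 degrees, less where a joint would pass 70% of its speed; a pose out of reach is approached as far as the arm can. A call with a gripper value outside its range is refused whole. The fingers move at their own pace and stop on an object; "force" is the grip in N (left out, the last holds). Time passes only in rows, so rows that repeat a pose let the fingers close. It gives the time, the measured TCP pose, the force, the opening and the grip force at its end, in the units of the state.
- manip.observe(): the state, without advancing time (a new reading comes with each control period).
- manip.grab_frame(name): name is "scene" or "top"; returns a dict with "color" (420x560x3 uint8, blue, green, red), "z_map" (420x560 float32, m along the optical axis (not along the pixel's ray), 0 where there is no reading), "K" (3x3 intrinsics, pixels), "cam_to_world" (4x4, takes a point from camera to world coordinates). Camera axes: x right, y down, z forward; pixel columns grow to the right and rows downward; lengths in m; the calibration is good to about 2 mm. A picture is of the moment at which its call begins.
- manip.job_done(): hands the job in; it is judged then, once.
Trained networks look in a picture, given as the dict that the camera call returned (one of the last four; its "shot" number tells which), for a name from the list of things; names that differ only in an ending like _2 or _b are one class to them, and where a whole thing is asked for, a point or a joint stands for the part that bears it (a point fixed in the world has none). Each returns a list of dicts, best first, with "p" (0 to 1); they miss things now and then, are a little off and sometimes report something else, mostly with a low value. They report only what shows in the picture. A call takes as long as a camera call. They do not tell look-alikes from the thing itself.
- manip.look_for(picture, target): "at" ([x, y, z] in m, in the coordinates of the camera as it stood for that picture, good to about 4 mm: the middle of the surface that is visible of it).
The state is a dict: "t": time; "joint_pos": joint angles; "joint_velocities": joint speeds; "tau": joint torques, N m; "position": TCP position; "tcp_rot": TCP orientation; "ft_force": force on the tool from outside, world axes, zero at the start; "moment": the same for the moment, N m; "gripper_width": finger opening in m; "finger_force": force on a finger pad.
Only numpy, scipy, OpenCV 4.12 (cv2) and the standard library are available. Lean on these libraries where they do the work, as an engineer would, in place of code of your own. Each camera call takes 0.05 s, during which the arm holds its last target. There are 200 camera calls.

## Task

Get the analyser bench ready for the next run: take the spent red-topped cartridge out of the dock and put it in the red waste bin, and only then seat the fresh green-topped cartridge flat and straight in the empty dock. Sort the three specimen jars by cap colour, both orange-capped jars into the orange tray and the blue-capped jar into the blue tray, each standing upright on the tray floor; keep the jars upright all along and set them down rather than dropping them.

Things in the scene. Friction and masses are not known exactly. Their poses are not given: they have to be found in the camera images.
- cartridge_spent: Spent reagent cartridge, grey body with a red top, standing loose in the dock's pocket at the start; 64 mm long (its x), 36 mm wide (its y), 60 mm high, 100 to 210 g. Origin: centre of its underside; z up. Grip it across the 36 mm width.
- cartridge_fresh: Fresh reagent cartridge, white body with a green top, standing loose on the bench at the start; 64 mm long (its x), 36 mm wide (its y), 60 mm high, 100 to 210 g. Origin: centre of its underside; z up. Grip it across the 36 mm width.
- jar_orange_a: Specimen jar with an orange cap and a white body, standing alone (the thin orange-capped tubes in a black rack are not part of the job); round, 42 mm body and 44 mm wide cap, 62 mm high in all (the cap is the top 16 mm), 55 to 115 g. Origin: centre of its underside; z up.
- jar_orange_b: Specimen jar with an orange cap and an amber body, standing alone (the thin orange-capped tubes in a black rack are not part of the job); round, 42 mm body and 44 mm wide cap, 62 mm high in all (the cap is the top 16 mm), 55 to 115 g. Origin: centre of its underside; z up.
- jar_blue: Specimen jar with a blue cap and a white body; round, 42 mm body and 44 mm wide cap, 62 mm high in all (the cap is the top 16 mm), 55 to 115 g. Origin: centre of its underside; z up.
- dock: Fixed cartridge dock: white base 140 (its x) by 100 mm, 10 mm thick; on it a black-rimmed pocket, 84 (x) by 54 mm (y) inside, floor 10 mm and rim top 22 mm above the bench, rim 4 mm thick. A grey block, top 35 mm above the bench, stands 56 to 80 mm along +x. Origin: under the pocket's centre, at bench level. The cartridge's long side lies along the dock's x, either way round.
- waste_bin: Red open waste bin with a yellow floor, fixed to the bench; outside 130 mm (its x) by 150 mm (its y), 65 mm high, walls 4 mm, with a lip that stands 10 mm further out on the two y ends; the floor is about 4 mm above the bench. Origin: centre of its underside. The cartridge may lie or stand in it.
- tray_orange: Orange low open tray, fixed to the bench; outside 110 mm (its x) by 160 mm (its y), rim 18 mm high, walls 5 mm; the inner floor is about 5 mm above the bench. Origin: centre of its underside. Two jars stand side by side along y, 36 mm either side of the centre.
- tray_blue: Blue low open tray, fixed to the bench; outside 110 mm (its x) by 160 mm (its y), rim 18 mm high, walls 5 mm; the inner floor is about 5 mm above the bench. Origin: centre of its underside. Two jars stand side by side along y, 36 mm either side of the centre.
Not all that is in view belongs to the job. What is shaped like the jar_blue but yellow is not meant.

How it is judged:
By the outcome, as a careful person would: the job done as asked, in the order asked, and still so for the second after the job is handed in, with the robot touching nothing.
It also fails if it takes over 128 s, if anything falls off the work surface, if the arm or the gripper's body presses on something with over 40 N, if the wrist force passes 120 N, or if a joint passes its speed limit or range.

## Working session

There is one attempt and no reset: what is moved stays moved. The work goes in short steps, Python scripts to look and compute and a tool call to move; the robot and the scene stay as the last step left them, time stands still between calls to the robot, and variables do not carry over. Pictures are saved under pics/ and viewed, at most 14 in all, crops included, and the job is handed in when it is done.

Besides the shell and the picture viewer there is one more tool, called after ">>>" by a JSON object that holds its "method" and its "body", one argument or row to a line. carry_out: Moves the arm, as the interface text tells. Its arguments: {"type":"object","properties":{"plan":{"type":"array","items":{"type":"array","items":{"type":"number"}}},"force":{"type":"number"}},"required":["plan"]}

```bash
mkdir -p pics
python3 - <<'E'
from cell import manip
import cv2,numpy as np
for n in("scene","top"):
    f=manip.grab_frame(n); cv2.imwrite(f"pics/{n}0.png",f["color"]); np.savez(f"{n}0.npz",**{k:f[k] for k in("color","z_map","K","cam_to_world")})
    print(n,f["K"].round(1).tolist(),f["cam_to_world"].round(3).tolist())
    for t in("cartridge_spent","cartridge_fresh","jar_orange_a","jar_blue","dock","waste_bin","tray_orange","tray_blue"):
        for d in manip.look_for(f,t):
            w=f["cam_to_world"]@np.r_[d["at"],1]; p=f["K"]@d["at"]; print(t,round(d["p"],2),w[:3].round(3),(p[:2]/p[2]).round())
print(manip.observe())
E
```

```text
scene [[424.7, 0.0, 284.4], [0.0, 424.7, 208.9], [0.0, 0.0, 1.0]] [[-0.796, 0.458, -0.395, 0.834], [0.605, 0.596, -0.528, 0.499], [-0.006, -0.659, -0.752, 0.77], [0.0, 0.0, 0.0, 1.0]]
cartridge_spent 0.97 [0.517 0.38  0.07 ] [394. 355.]
cartridge_fresh 0.75 [0.649 0.147 0.008] [253. 315.]
jar_orange_a 0.88 [ 0.377 -0.251  0.052] [252. 139.]
jar_orange_a 0.69 [ 0.451 -0.086  0.05 ] [266. 188.]
jar_blue 0.93 [0.382 0.254 0.055] [393. 269.]
jar_blue 0.85 [0.461 0.249 0.062] [363. 286.]
jar_blue 0.72 [0.648 0.148 0.008] [254. 315.]
jar_blue 0.58 [0.287 0.268 0.05 ] [429. 251.]
dock 0.68 [0.549 0.387 0.006] [378. 383.]
waste_bin 0.69 [0.65  0.149 0.012] [253. 315.]
waste_bin 0.17 [ 0.451 -0.087  0.046] [265. 189.]
tray_orange 0.97 [ 0.523 -0.371  0.005] [184. 152.]
tray_blue 0.57 [0.468 0.109 0.046] [313. 246.]
top [[475.5, 0.0, 277.3], [0.0, 475.5, 212.4], [0.0, 0.0, 1.0]] [[-0.019, -0.98, 0.198, 0.27], [-1.0, 0.017, -0.008, 0.025], [0.004, -0.198, -0.98, 1.053], [0.0, 0.0, 0.0, 1.0]]
cartridge_spent 0.75 [0.506 0.367 0.07 ] [112. 198.]
cartridge_fresh 0.56 [0.447 0.097 0.062] [240. 224.
[... 577 characters left out ...]
[327. 225.]
{'t': 0.9, 'joint_pos': array([-1.29277763e+00,  1.15995223e-01,  1.44161014e+00,  3.77515547e-07,
        1.58401091e+00, -3.77880872e-02]), 'joint_velocities': array([-0.00056491, -0.00116838,  0.0009029 ,  0.00178923, -0.00171882,
        0.00056415]), 'tau': array([ 3.93232054e-03, -7.21007323e+01, -6.22752142e+01,  7.81337894e-02,
        1.81749818e-02, -7.53172117e-05]), 'position': array([ 0.20964253, -0.6416169 ,  0.21864306]), 'tcp_rot': array([-3.10248534e+00, -4.94005563e-01,  3.85738403e-06]), 'ft_force': array([ 0.00719023, -0.3929348 , -0.70260496]), 'moment': array([ 0.03759463, -0.01243062, -0.00832822]), 'finger_force': 0.0, 'gripper_width': 0.09288013111183387}
```

View pics/scene0.png

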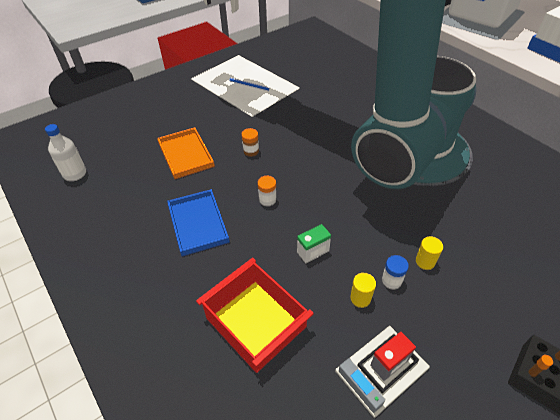

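View pics/top0.png

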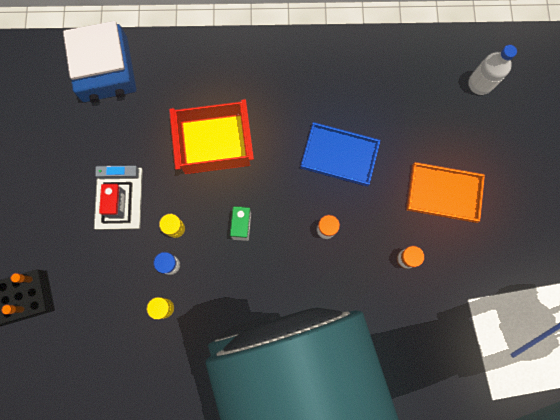

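The scene view shows the red-topped cartridge in the dock (398,350), the green one (314,240), orange-capped jars at (250,140) and (267,190), and the blue-capped jar (396,270) between two yellow look-alikes (363,290) and (429,252). The top view shows the same things, with the blue cap at (166,263).
Possible mix-ups:
- **Blue:** yellow cans at top (171,225) and (160,308), and the bottle cap at (510,51).
- **Orange:** rack tubes at (17,278) and (8,310).

I choose top (328,226) and (412,257) for orange, (166,263) for blue, (240,222) for fresh and (110,198) for spent.

```bash
cat > h.py <<'E'
import cv2,numpy as np
def cloud(f):
    z=f["z_map"];v,u=np.indices(z.shape);K=f["K"]
    c=np.stack([(u-K[0,2])/K[0,0]*z,(v-K[1,2])/K[1,1]*z,z,np.ones_like(z)],-1)
    w=(c@np.asarray(f["cam_to_world"]).T)[...,:3]; w[z==0]=np.nan
    return w,cv2.cvtColor(f["color"],cv2.COLOR_BGR2HSV)
H={"red":[(0,6),(174,180)],"orange":[(7,18)],"yellow":[(24,36)],"green":[(45,85)],"blue":[(100,125)]}
def find(f,col,xy,r,zlo,zhi):
    w,h=cloud(f)
    m=(h[...,1]>110)&(h[...,2]>50) if col!="any" else np.ones(h.shape[:2],bool)
    if col!="any": m&=np.any([(h[...,0]>=a)&(h[...,0]<=b) for a,b in H[col]],0)
    with np.errstate(invalid="ignore"):
        m&=(np.hypot(w[...,0]-xy[0],w[...,1]-xy[1])<r)&(w[...,2]>zlo)&(w[...,2]<zhi)
    p=w[m]
    if len(p)<8: return None
    (cx,cy),(a,b),th=cv2.minAreaRect((p[:,:2]*1000).astype(np.float32))
    if a<b: a,b,th=b,a,th+90
    return dict(n=len(p),c=(round(cx,1),round(cy,1)),L=(round(a,1),round(b,1)),long_axis_deg=round((th+90)%180-90,1),ztop=round(float(np.percentile(p[:,2],80))*1000,1))
E
python3 - <<'E'
import numpy as np
from h import *
T=[("spent","red",(.506,.367),.06,.062,.08),("fresh","green",(.447,.1),.06,.052,.07),
("oa","orange",(.373,-.262),.05,.055,.07),("ob","orange",(.442,-.088),.05,.055,.07),("blue","blue",(.367,.25),.045,.055,.07),
("y1","yellow",(.45,.245),.035,.055,.08),("y2","yellow",(.28,.262),.04,.055,.08),
("dockbase","any",(.53,.36),.1,.005,.0145),("dockrim","any",(.51,.365),.06,.017,.027),("block","any",(.585,.36),.06,.029,.041),
("bin rim","red",(.66,.16),.13,.058,.072),("traY o","orange",(.52,-.37),.12,.013,.024),("tray b","blue",(.61,-.127),.12,.013,.024)]
for n in("top","scene"):
    f=np.load(n+"0.npz");f={k:f[k] for k in f}
    for t in T: print(n,t[0],find(f,*t[1:]))
f=cv2.imread("pics/top0.png")
cv2.imwrite("pics/crop.png",np.hstack([cv2.resize(f[150:330,80:260],(400,400)),cv2.resize(f[150:330,290:470],(400,400))]))
E
```

```text
top spent {'n': 502, 'c': (504.7, 375.3), 'L': (64.4, 37.4), 'long_axis_deg': -1.0, 'ztop': 72.0}
top fresh {'n': 444, 'c': (453.0, 97.7), 'L': (64.1, 35.5), 'long_axis_deg': -5.8, 'ztop': 61.9}
top oa {'n': 349, 'c': (372.1, -264.8), 'L': (42.7, 42.2), 'long_axis_deg': -87.3, 'ztop': 63.4}
top ob {'n': 337, 'c': (441.0, -91.2), 'L': (42.9, 42.0), 'long_axis_deg': -45.6, 'ztop': 63.6}
top blue {'n': 352, 'c': (368.6, 254.7), 'L': (42.2, 42.2), 'long_axis_deg': -20.0, 'ztop': 64.1}
top y1 {'n': 321, 'c': (450.1, 245.3), 'L': (42.0, 41.2), 'long_axis_deg': -87.6, 'ztop': 64.0}
top y2 {'n': 354, 'c': (275.5, 265.5), 'L': (43.5, 40.2), 'long_axis_deg': 89.2, 'ztop': 64.1}
top dockbase {'n': 1233, 'c': (524.9, 350.9), 'L': (186.5, 180.5), 'long_axis_deg': -5.8, 'ztop': 12.1}
top dockrim {'n': 297, 'c': (514.4, 381.4), 'L': (104.0, 77.8), 'long_axis_deg': -0.7, 'ztop': 24.2}
top block {'n': 451, 'c': (557.8, 375.0), 'L': (89.2, 61.9), 'long_axis_deg': 87.8, 'ztop': 37.9}
top bin rim {'n': 1027, 'c': (648.9, 160.1), 'L': (170.2, 140.6), 'long_axis_deg': -83.4, 'ztop': 65.9}
top traY o {'n':
[... 797 characters left out ...]
, 'c': (278.5, 263.9), 'L': (41.7, 41.6), 'long_axis_deg': -49.6, 'ztop': 62.6}
scene dockbase {'n': 1896, 'c': (523.1, 372.1), 'L': (140.8, 100.4), 'long_axis_deg': -0.2, 'ztop': 11.1}
scene dockrim {'n': 461, 'c': (510.5, 371.9), 'L': (93.9, 62.7), 'long_axis_deg': 0.2, 'ztop': 23.1}
scene block {'n': 861, 'c': (562.8, 372.2), 'L': (90.4, 56.7), 'long_axis_deg': 89.8, 'ztop': 36.7}
scene bin rim {'n': 1533, 'c': (651.2, 157.1), 'L': (171.7, 140.3), 'long_axis_deg': -83.3, 'ztop': 64.9}
scene traY o {'n': 342, 'c': (522.0, -366.0), 'L': (165.4, 110.2), 'long_axis_deg': 78.5, 'ztop': 18.8}
scene tray b {'n': 489, 'c': (616.5, -132.2), 'L': (164.9, 109.8), 'long_axis_deg': 73.2, 'ztop': 18.8}
```

View pics/crop.png

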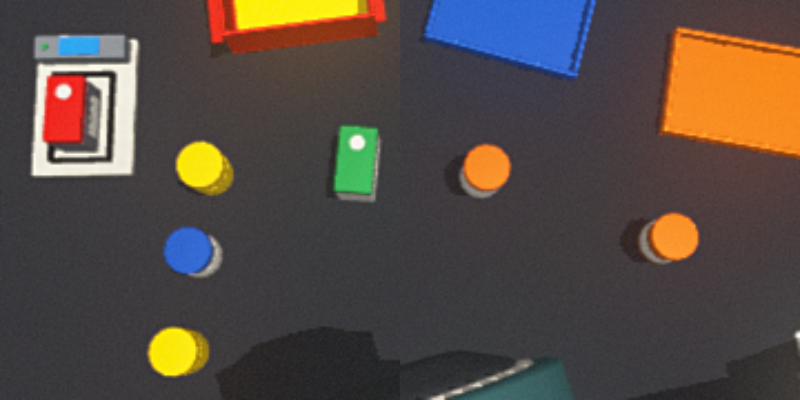

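```bash
cat > g.py <<'E'
# usage: g.py x y z(mm) toolx_angle(deg) [...groups of 4] : all rows relative to the present pose
import sys,numpy as np
from scipy.spatial.transform import Rotation as R
from cell import manip
s=manip.observe(); r=R.from_rotvec(s["tcp_rot"]); p=s["position"]
M=r.as_matrix(); print("t",round(s["t"],2),"p",(p*1000).round(1),"xang",np.degrees(np.arctan2(M[1,0],M[0,0])).round(1),"w",round(s["gripper_width"],4))
a=np.array(sys.argv[1:],float).reshape(-1,4)
for x,y,z,g in a:
    T=R.from_euler("z",g,degrees=True)*R.from_euler("x",180,degrees=True)
    print((r.inv().apply(np.array([x,y,z])/1000-p)*100).round(2),np.degrees((r.inv()*T).as_rotvec()).round(1))
E
python3 g.py 372.8 -265.6 150 78.4 372.8 -265.6 18 78.4
```

```text
t 0.9 p [ 209.6 -641.6  218.6] xang 18.1 w 0.0929
[ 27.19 -30.67   6.87] [ -0.   -0.  -60.3]
[ 27.19 -30.67  20.07] [ -0.   -0.  -60.3]
```

>>> {"method": "carry_out", "body": {
  "plan": [
    [1,27.2,-30.7,6.9,0,0,-60.3],
    [1,27.2,-30.7,6.9,0,0,-60.3],
    [1,27.2,-30.7,6.9,0,0,-60.3],
    [1,27.2,-30.7,6.9,0,0,-60.3],
    [1,27.2,-30.7,6.9,0,0,-60.3],
    [1,27.2,-30.7,6.9,0,0,-60.3],
    [1,27.2,-30.7,6.9,0,0,-60.3],
    [1,27.2,-30.7,6.9,0,0,-60.3],
    [1,27.2,-30.7,6.9,0,0,-60.3],
    [1,27.2,-30.7,6.9,0,0,-60.3]
  ],
  "force": 20
}}

```text
t: 2.15
position: [0.3726, -0.2663, 0.1498]
tcp_rot: [2.436, 1.984, -0.0]
ft_force: [0.2, 0.3, 0.1]
gripper_width: 0.0932
finger_force: 0.0
```

```bash
python3 g.py 372.8 -265.6 18 78.4
```

```text
t 2.15 p [ 372.6 -266.3  149.8] xang 78.3 w 0.0932
[7.000e-02 1.000e-02 1.318e+01] [ 0.   0.  -0.1]
```

>>> {"method": "carry_out", "body": {
  "plan": [
    [1,0,0,4,0,0,0],
    [1,0,0,8,0,0,0],
    [1,0,0,11.5,0,0,0],
    [1,0,0,13.2,0,0,0],
    [1,0,0,13.2,0,0,0],
    [0.3,0,0,13.2,0,0,0],
    [0.3,0,0,13.2,0,0,0],
    [0.3,0,0,13.2,0,0,0],
    [0.3,0,0,13.2,0,0,0],
    [0.3,0,0,13.2,0,0,0]
  ],
  "force": 20
}}

```text
t: 3.4
position: [0.3729, -0.2653, 0.0178]
tcp_rot: [2.434, 1.985, 0.0]
ft_force: [-0.0, -0.6, 0.3]
gripper_width: 0.0473
finger_force: 0.0
```

```bash
python3 g.py 372.8 -265.6 150 78.4  514.1 -400.2 150 78.4 514.1 -400.2 23.5 78.4
```

```text
t 3.4 p [ 372.9 -265.3   17.8] xang 78.4 w 0.0473
[ -0.03  -0.   -13.22] [ 0.  0. -0.]
[-10.37  16.55 -13.22] [ 0.  0. -0.]
[-10.37  16.55  -0.57] [ 0.  0. -0.]
```

>>> {"method": "carry_out", "body": {
  "plan": [
    [0.2,0,0,0,0,0,0],
    [0.2,0,0,0,0,0,0],
    [0.2,0,0,0,0,0,0],
    [0.2,0,0,-2,0,0,0],
    [0.2,0,0,-5,0,0,0],
    [0.2,0,0,-8,0,0,0],
    [0.2,0,0,-11,0,0,0],
    [0.2,0,0,-13.2,0,0,0],
    [0.2,0,0,-13.2,0,0,0]
  ],
  "force": 20
}}

```text
t: 4.53
position: [0.3733, -0.2657, 0.1508]
tcp_rot: [2.433, 1.984, 0.001]
ft_force: [1.2, 0.5, -1.4]
gripper_width: 0.0439
finger_force: 20.0
```

```bash
python3 g.py 514.1 -400.2 150 78.4 514.1 -400.2 23.5 78.4
python3 - <<'E'
from cell import manip
import cv2
f=manip.grab_frame("scene");cv2.imwrite("pics/l1.png",cv2.resize(f["color"][40:240,120:400],(700,500)))
E
```

```text
t 4.53 p [ 373.3 -265.7  150.8] xang 78.4 w 0.0439
[-10.34  16.5    0.12] [ 0.1  0.1 -0. ]
[-10.33  16.47  12.77] [ 0.1  0.1 -0. ]
```

View pics/l1.png

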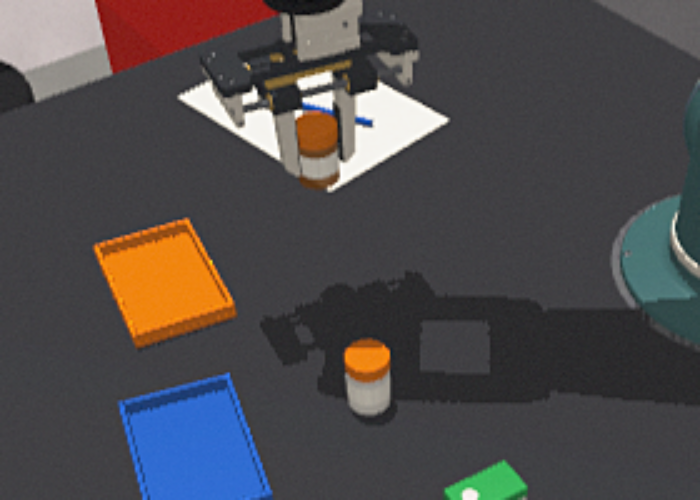

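The jar is held upright by the cap at crop pixel (317,150), and the white-bodied jar still stands at (367,378).

>>> {"method": "carry_out", "body": {
  "plan": [
    [0.2,-2,3.2,0,0,0,0],
    [0.2,-4.5,7.2,0,0,0,0],
    [0.2,-7,11.2,0,0,0,0],
    [0.2,-9.3,14.8,0,0,0,0],
    [0.2,-10.3,16.5,1,0,0,0],
    [0.2,-10.3,16.5,4,0,0,0],
    [0.2,-10.3,16.5,7.5,0,0,0],
    [0.2,-10.3,16.5,10,0,0,0],
    [0.2,-10.3,16.5,11.5,0,0,0],
    [0.2,-10.3,16.5,11.5,0,0,0]
  ]
}}

```text
t: 5.82
position: [0.5131, -0.3989, 0.033]
tcp_rot: [-2.433, -1.984, 0.001]
ft_force: [0.3, -0.4, 0.0]
gripper_width: 0.0438
finger_force: 20.0
```

```bash
python3 g.py 514.1 -400.2 23.5 78.4
```

```text
t 5.83 p [ 513.1 -398.9   33. ] xang 78.4 w 0.0438
[-0.11  0.12  0.95] [-0.1 -0.1 -0. ]
```

>>> {"method": "carry_out", "body": {
  "plan": [
    [0.2,0,0.1,0.4,0,0,0],
    [0.2,0,0.1,0.7,0,0,0],
    [0.2,0,0.1,0.9,0,0,0],
    [0.2,0,0.1,1.0,0,0,0],
    [0.2,0,0.1,1.0,0,0,0]
  ]
}}

```text
t: 6.45
position: [0.5147, -0.3996, 0.0247]
tcp_rot: [2.435, 1.985, 0.0]
ft_force: [-0.4, -0.1, -1.3]
gripper_width: 0.0436
finger_force: 20.0
```

>>> {"method": "carry_out", "body": {
  "plan": [
    [0.2,0,0,0.1,0,0,0],
    [0.2,0,0,0.1,0,0,0],
    [0.2,0,0,0.2,0,0,0],
    [0.2,0,0,0.2,0,0,0]
  ]
}}

```text
t: 6.95
position: [0.5148, -0.3997, 0.0227]
tcp_rot: [2.435, 1.985, 0.0]
ft_force: [-0.1, -0.7, 1.5]
gripper_width: 0.0434
finger_force: 20.0
```

>>> {"method": "carry_out", "body": {
  "plan": [
    [1,0,0,0.2,0,0,0],
    [1,0,0,0.2,0,0,0],
    [1,0,0,0.2,0,0,0],
    [1,0,0,-3,0,0,0],
    [1,0,0,-7,0,0,0],
    [1,0,0,-12,0,0,0],
    [1,6,-2.8,-12.7,0,0,0],
    [1,12,-5.6,-12.7,0,0,0],
    [1,18,-8.4,-12.7,0,0,0],
    [1,24,-11.2,-12.7,0,0,0]
  ]
}}

```text
t: 8.2
position: [0.4561, -0.1551, 0.1498]
tcp_rot: [2.435, 1.985, 0.001]
ft_force: [1.2, -0.2, 1.2]
gripper_width: 0.0929
finger_force: 0.0
```

```bash
python3 g.py 441.8 -92.3 150 78.4 441.8 -92.3 18 78.4;python3 - <<'E'
from cell import manip
from h import *
f=manip.grab_frame("top")
print(find(f,"orange",(.514,-.4),.04,.03,.08),find(f,"orange",(.442,-.088),.05,.055,.07))
E
```

```text
t 8.2 p [ 456.1 -155.1  149.8] xang 78.4 w 0.0929
[ 5.87 -2.66 -0.02] [ 0. -0. -0.]
[ 5.87 -2.67 13.18] [ 0. -0. -0.]
{'n': 242, 'c': (510.6, -404.9), 'L': (43.8, 29.8), 'long_axis_deg': -23.9, 'ztop': 68.8} {'n': 161, 'c': (444.8, -80.4), 'L': (41.6, 20.6), 'long_axis_deg': -20.4, 'ztop': 63.6}
```

>>> {"method": "carry_out", "body": {
  "plan": [
    [1,4.5,-2,0,0,0,0],
    [1,4.6,-2.1,0,0,0,0],
    [1,4.6,-2.1,0,0,0,0]
  ]
}}

```text
t: 8.62
position: [0.4457, -0.1077, 0.1499]
tcp_rot: [2.434, 1.986, 0.0]
ft_force: [0.3, -0.3, -0.7]
gripper_width: 0.0929
finger_force: 0.0
```

```bash
python3 g.py 441.8 -92.3 18 78.4
```

```text
t 8.62 p [ 445.7 -107.7  149.9] xang 78.4 w 0.0929
[ 1.44 -0.7  13.19] [0. 0. 0.]
```

>>> {"method": "carry_out", "body": {
  "plan": [
    [0.75,1.4,-0.7,0,0,0,0],
    [0.75,1.4,-0.7,2,0,0,0],
    [0.75,1.4,-0.7,6,0,0,0],
    [0.75,1.4,-0.7,10,0,0,0],
    [0.75,1.4,-0.7,12.5,0,0,0],
    [0.75,1.4,-0.7,13.2,0,0,0],
    [0.2,1.4,-0.7,13.2,0,0,0],
    [0.2,1.4,-0.7,13.2,0,0,0],
    [0.2,1.4,-0.7,13.2,0,0,0],
    [0.2,1.4,-0.7,13.2,0,0,0]
  ]
}}

```text
t: 9.88
position: [0.4419, -0.0925, 0.0184]
tcp_rot: [2.434, 1.985, 0.001]
ft_force: [-0.9, -0.1, 4.5]
gripper_width: 0.0438
finger_force: 20.0
```

>>> {"method": "carry_out", "body": {
  "plan": [
    [0.2,0,0,0,0,0,0],
    [0.2,0,0,0,0,0,0],
    [0.2,0,0,-2,0,0,0],
    [0.2,0,0,-5,0,0,0],
    [0.2,0,0,-8,0,0,0],
    [0.2,0,0,-11,0,0,0],
    [0.2,0,0,-13.2,0,0,0],
    [0.2,0,0,-13.2,0,0,0]
  ]
}}

```text
t: 10.88
position: [0.442, -0.0925, 0.151]
tcp_rot: [2.433, 1.984, 0.002]
ft_force: [0.3, 0.5, -1.1]
gripper_width: 0.0434
finger_force: 20.0
```

```bash
python3 g.py 528.5 -329.6 150 78.4 528.5 -329.6 30 78.4
```

```text
t 10.88 p [442.  -92.5 151. ] xang 78.4 w 0.0434
[-21.48  13.24   0.13] [ 0.1  0.  -0. ]
[-21.48  13.21  12.13] [ 0.1  0.  -0. ]
```

>>> {"method": "carry_out", "body": {
  "plan": [
    [0.2,-3,1.9,0,0,0,0],
    [0.2,-7.5,4.6,0,0,0,0],
    [0.2,-12,7.4,0,0,0,0],
    [0.2,-16.5,10.2,0,0,0,0],
    [0.2,-20,12.3,0,0,0,0],
    [0.2,-21.5,13.2,2,0,0,0],
    [0.2,-21.5,13.2,6,0,0,0],
    [0.2,-21.5,13.2,9,0,0,0],
    [0.2,-21.5,13.2,11,0,0,0],
    [0.2,-21.5,13.2,11.8,0,0,0]
  ]
}}

```text
t: 12.12
position: [0.527, -0.3291, 0.0301]
tcp_rot: [-2.433, -1.984, 0.001]
ft_force: [0.1, -0.1, -0.5]
gripper_width: 0.0434
finger_force: 20.0
```

>>> {"method": "carry_out", "body": {
  "plan": [
    [0.2,0,0,0.2,0,0,0],
    [0.2,0,0,0.4,0,0,0],
    [0.2,0,0,0.6,0,0,0],
    [0.2,0,0,0.6,0,0,0]
  ]
}}

```text
t: 12.62
position: [0.5276, -0.3296, 0.0259]
tcp_rot: [2.434, 1.985, 0.0]
ft_force: [-0.2, -0.3, -1.1]
gripper_width: 0.0437
finger_force: 20.0
```

>>> {"method": "carry_out", "body": {
  "plan": [
    [0.2,0,0,0.15,0,0,0],
    [0.2,0,0,0.3,0,0,0],
    [0.2,0,0,0.3,0,0,0],
    [0.2,0,0,0.3,0,0,0]
  ]
}}

```text
t: 13.12
position: [0.5276, -0.3297, 0.0235]
tcp_rot: [2.434, 1.985, 0.0]
ft_force: [-1.9, 2.1, 6.7]
gripper_width: 0.0435
finger_force: 20.0
```

>>> {"method": "carry_out", "body": {
  "plan": [
    [1,0,0,0,0,0,0],
    [1,0,0,0,0,0,0],
    [1,0,0,0,0,0,0],
    [1,0,0,-3,0,0,0],
    [1,0,0,-7,0,0,0],
    [1,0,0,-12.6,0,0,0],
    [1,0,0,-12.6,0,0,0]
  ]
}}

```text
t: 14.0
position: [0.5289, -0.3305, 0.1536]
tcp_rot: [2.43, 1.981, 0.003]
ft_force: [-0.0, -1.1, -1.5]
gripper_width: 0.0928
finger_force: 0.0
```

```bash
python3 g.py 369.8 253.5 150 180
```

```text
t 14.0 p [ 528.9 -330.5  153.6] xang 78.4 w 0.0928
[ 5.401e+01 -2.734e+01  4.000e-02] [ 1.000e-01  4.000e-01 -1.016e+02]
```

>>> {"method": "carry_out", "body": {
  "plan": [
    [1,54,-27.3,0,0,0,-101.6],
    [1,54,-27.3,0,0,0,-101.6],
    [1,54,-27.3,0,0,0,-101.6],
    [1,54,-27.3,0,0,0,-101.6],
    [1,54,-27.3,0,0,0,-101.6],
    [1,54,-27.3,0,0,0,-101.6],
    [1,54,-27.3,0,0,0,-101.6],
    [1,54,-27.3,0,0,0,-101.6],
    [1,54,-27.3,0,0,0,-101.6],
    [1,54,-27.3,0,0,0,-101.6]
  ]
}}

```text
t: 15.25
position: [0.3674, 0.2565, 0.1479]
tcp_rot: [0.009, -3.141, 0.0]
ft_force: [0.8, -0.4, 0.6]
gripper_width: 0.093
finger_force: 0.0
```

```bash
python3 g.py 369.8 253.5 150 180
python3 - <<'E'
from cell import manip
import cv2
f=manip.grab_frame("scene");cv2.imwrite("pics/l2.png",cv2.resize(f["color"][80:280,120:400],(700,500)))
E
```

```text
t 15.25 p [367.4 256.5 147.9] xang -179.7 w 0.093
[-0.24 -0.3  -0.21] [-0.  -0.   0.3]
```

View pics/l2.png

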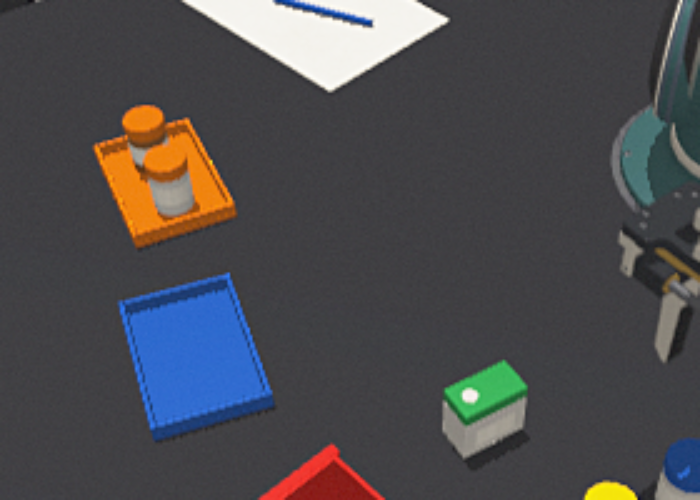

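Both orange jars stand upright in the tray at (145,135) and (170,180). The gripper is now over the blue jar.

>>> {"method": "carry_out", "body": {
  "plan": [
    [0.8,0,0,0,0,0,0],
    [0.8,0,0,2,0,0,0],
    [0.8,0,0,4,0,0,0],
    [0.8,0,0,4,0,0,0]
  ]
}}

```text
t: 15.8
position: [0.3681, 0.2531, 0.1062]
tcp_rot: [-0.003, -3.139, 0.003]
ft_force: [1.0, -0.2, -0.6]
gripper_width: 0.0746
finger_force: 0.0
```

```bash
python3 g.py 369.8 253.5 18 180
```

```text
t 15.8 p [368.1 253.1 106.2] xang 179.9 w 0.0746
[-0.19  0.05  8.81] [-0.1 -0.2 -0.1]
```

>>> {"method": "carry_out", "body": {
  "plan": [
    [0.8,-0.1,0,3.5,0,0,0],
    [0.8,-0.1,0,7,0,0,0],
    [0.8,-0.1,0,8.9,0,0,0],
    [0.8,-0.1,0,8.9,0,0,0],
    [0.2,-0.1,0,8.9,0,0,0],
    [0.2,-0.1,0,8.9,0,0,0],
    [0.2,-0.1,0,8.9,0,0,0],
    [0.2,-0.1,0,8.9,0,0,0],
    [0.2,-0.1,0,8.9,0,0,0],
    [0.2,-0.1,0,8.9,0,0,0]
  ]
}}

```text
t: 17.05
position: [0.3699, 0.2544, 0.02]
tcp_rot: [0.0, 3.141, 0.0]
ft_force: [-0.7, -2.4, 5.3]
gripper_width: 0.0436
finger_force: 20.0
```

>>> {"method": "carry_out", "body": {
  "plan": [
    [0.2,0,0,-2,0,0,0],
    [0.2,0,0,-5,0,0,0],
    [0.2,0,0,-8,0,0,0],
    [0.2,0,0,-11,0,0,0],
    [0.2,0,0,-14,0,0,0],
    [0.2,0,0,-14,0,0,0],
    [0.2,0,0,-14,0,0,0]
  ]
}}

```text
t: 17.92
position: [0.3694, 0.2542, 0.1584]
tcp_rot: [-0.0, -3.14, 0.001]
ft_force: [-0.3, 0.7, -1.8]
gripper_width: 0.0435
finger_force: 20.0
```

```bash
python3 g.py 626.1 -96.4 155 73.2
```

```text
t 17.93 p [369.4 254.2 158.4] xang 180.0 w 0.0435
[-25.67 -35.06   0.34] [-1.000e-01 -0.000e+00  1.068e+02]
```

>>> {"method": "carry_out", "body": {
  "plan": [
    [0.2,-1.3,-1.8,0,0,0,5],
    [0.2,-4,-5.5,0,0,0,15],
    [0.2,-6.7,-9.2,0,0,0,25],
    [0.2,-9.4,-12.9,0,0,0,35],
    [0.2,-12.1,-16.6,0,0,0,45],
    [0.2,-14.8,-20.3,0,0,0,55],
    [0.2,-17.5,-24,0,0,0,65],
    [0.2,-20,-27.3,0,0,0,75],
    [0.2,-22.5,-30.7,0,0,0,85],
    [0.2,-24.5,-33.4,0,0,0,95]
  ]
}}

```text
t: 19.18
position: [0.6149, -0.0811, 0.1575]
tcp_rot: [-2.322, -2.114, 0.002]
ft_force: [0.4, 0.6, 0.4]
gripper_width: 0.0435
finger_force: 20.0
```

```bash
python3 g.py 626.1 -96.4 35 73.2
```

```text
t 19.18 p [614.9 -81.1 157.5] xang 84.6 w 0.0435
[-1.42  1.29 12.25] [-0.1  0.  11.4]
```

>>> {"method": "carry_out", "body": {
  "plan": [
    [0.2,-1.2,1.1,0.5,0,0,6],
    [0.2,-1.4,1.3,3,0,0,11.4],
    [0.2,-1.4,1.3,6,0,0,11.4],
    [0.2,-1.4,1.3,9,0,0,11.4],
    [0.2,-1.4,1.3,11,0,0,11.4],
    [0.2,-1.4,1.3,12,0,0,11.4],
    [0.2,-1.4,1.3,12,0,0,11.4],
    [0.2,-1.4,1.3,12,0,0,11.4]
  ]
}}

```text
t: 20.18
position: [0.627, -0.0948, 0.0408]
tcp_rot: [2.515, 1.881, 0.002]
ft_force: [0.6, -0.2, -1.6]
gripper_width: 0.0438
finger_force: 20.0
```

```bash
python3 g.py 626.1 -96.4 25 73.2
```

```text
t 20.18 p [627.  -94.8  40.8] xang 73.6 w 0.0438
[-0.18 -0.04  1.58] [ 0.1 -0.   0.4]
```

>>> {"method": "carry_out", "body": {
  "plan": [
    [0.2,-0.1,0,0.5,0,0,0],
    [0.2,-0.1,0,0.9,0,0,0],
    [0.2,-0.1,0,1.2,0,0,0],
    [0.2,-0.1,0,1.4,0,0,0],
    [0.2,-0.1,0,1.55,0,0,0],
    [0.2,-0.1,0,1.55,0,0,0]
  ]
}}

```text
t: 20.92
position: [0.6262, -0.0957, 0.025]
tcp_rot: [2.516, 1.882, 0.0]
ft_force: [-5.6, 0.5, 8.1]
gripper_width: 0.0434
finger_force: 20.0
```

>>> {"method": "carry_out", "body": {
  "plan": [
    [0.2,0,0,-0.1,0,0,0],
    [1,0,0,-0.1,0,0,0],
    [1,0,0,-0.1,0,0,0],
    [1,0,0,-0.1,0,0,0],
    [1,0,0,-3,0,0,0],
    [1,0,0,-7,0,0,0],
    [1,0,0,-12.6,0,0,0],
    [1,0,0,-12.6,0,0,0]
  ]
}}

```text
t: 21.92
position: [0.6279, -0.096, 0.1553]
tcp_rot: [2.511, 1.879, 0.008]
ft_force: [0.2, -0.5, -0.1]
gripper_width: 0.0931
finger_force: 0.0
```

```bash
python3 g.py 506.2 374.3 150 179
```

```text
t 21.93 p [627.9 -96.  155.3] xang 73.6 w 0.0931
[ 41.68 -24.96   0.38] [   0.3    0.3 -105.4]
```

>>> {"method": "carry_out", "body": {
  "plan": [
    [1,41.7,-25,0,0,0,-105.4],
    [1,41.7,-25,0,0,0,-105.4],
    [1,41.7,-25,0,0,0,-105.4],
    [1,41.7,-25,0,0,0,-105.4],
    [1,41.7,-25,0,0,0,-105.4],
    [1,41.7,-25,0,0,0,-105.4],
    [1,41.7,-25,0,0,0,-105.4],
    [1,41.7,-25,0,0,0,-105.4],
    [1,41.7,-25,0,0,0,-105.4],
    [1,41.7,-25,0,0,0,-105.4]
  ]
}}

```text
t: 23.18
position: [0.5035, 0.3755, 0.1489]
tcp_rot: [-0.017, -3.14, 0.001]
ft_force: [-0.6, -0.0, -0.5]
gripper_width: 0.093
finger_force: 0.0
```

>>> {"method": "carry_out", "body": {
  "plan": [
    [1,0,0,0,0,0,0],
    [1,0,0,0,0,0,0]
  ]
}}

```text
t: 23.42
position: [0.5041, 0.3747, 0.1497]
tcp_rot: [-0.033, -3.141, 0.0]
ft_force: [0.7, -0.2, -0.1]
gripper_width: 0.093
finger_force: 0.0
```

```bash
python3 g.py 506.2 374.3 34 179
python3 - <<'E'
from cell import manip
import cv2
f=manip.grab_frame("scene");cv2.imwrite("pics/l3.png",f["color"])
E
```

```text
t 23.43 p [504.1 374.7 149.7] xang 178.8 w 0.093
[-0.22 -0.04 11.57] [-0.  -0.  -0.2]
```

View pics/l3.png

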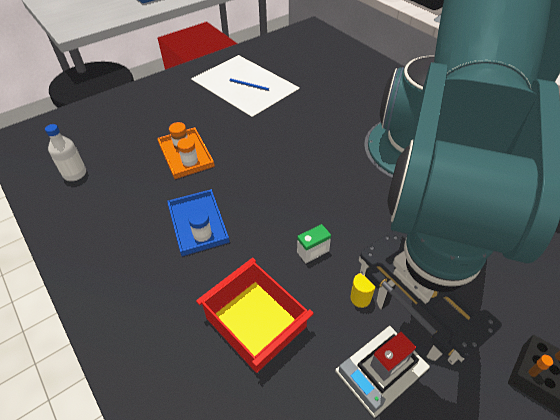

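All three jars stand upright in their trays (blue at (201,228)). The gripper is above the dock.

>>> {"method": "carry_out", "body": {
  "plan": [
    [0.7,-0.2,0,0,0,0,0],
    [0.7,-0.2,0,3,0,0,0],
    [0.7,-0.2,0,7,0,0,0],
    [0.7,-0.2,0,10,0,0,0],
    [0.7,-0.2,0,11.5,0,0,0],
    [0.7,-0.2,0,11.5,0,0,0],
    [0.2,-0.2,0,11.5,0,0,0],
    [0.2,-0.2,0,11.5,0,0,0],
    [0.2,-0.2,0,11.5,0,0,0],
    [0.2,-0.2,0,11.5,0,0,0]
  ],
  "force": 25
}}

```text
t: 24.72
position: [0.5063, 0.3749, 0.0357]
tcp_rot: [0.028, 3.141, 0.0]
ft_force: [-1.6, -1.3, 4.7]
gripper_width: 0.036
finger_force: 25.0
```

>>> {"method": "carry_out", "body": {
  "plan": [
    [0.2,0,0,0,0,0,0],
    [0.2,0,0,0,0,0,0],
    [0.2,0,0,-2,0,0,0],
    [0.2,0,0,-5,0,0,0],
    [0.2,0,0,-8,0,0,0],
    [0.2,0,0,-11,0,0,0],
    [0.2,0,0,-13,0,0,0],
    [0.2,0,0,-13,0,0,0]
  ]
}}

```text
t: 25.72
position: [0.5065, 0.3752, 0.1669]
tcp_rot: [0.027, 3.139, 0.002]
ft_force: [0.1, -0.3, -0.3]
gripper_width: 0.0356
finger_force: 25.0
```

```bash
python3 g.py 650 158.6 160 186.7
```

```text
t 25.73 p [506.5 375.2 166.9] xang 179.0 w 0.0356
[-14.72 -21.41   0.69] [ 0.1  0.1 -7.7]
```

>>> {"method": "carry_out", "body": {
  "plan": [
    [0.2,-1.5,-2.2,0,0,0,-1],
    [0.2,-4.5,-6.5,0,0,0,-3],
    [0.2,-7.5,-10.8,0,0,0,-5],
    [0.2,-10.5,-15.1,0,0,0,-7],
    [0.2,-13.2,-19.2,0,0,0,-7.7],
    [0.2,-14.7,-21.4,0,0,0,-7.7],
    [0.2,-14.7,-21.4,3,0,0,-7.7],
    [0.2,-14.7,-21.4,7,0,0,-7.7],
    [0.2,-14.7,-21.4,10.5,0,0,-7.7],
    [0.2,-14.7,-21.4,12,0,0,-7.7]
  ]
}}

```text
t: 26.98
position: [0.6479, 0.158, 0.0417]
tcp_rot: [0.183, -3.132, 0.001]
ft_force: [0.1, 0.3, -1.0]
gripper_width: 0.0359
finger_force: 25.0
```

```bash
python3 g.py 650 158.6 31 186.7
python3 - <<'E'
from cell import manip
import cv2
f=manip.grab_frame("scene");cv2.imwrite("pics/l4.png",cv2.resize(f["color"][180:400,150:430],(700,550)))
E
```

```text
t 26.98 p [647.9 158.   41.7] xang -173.3 w 0.0359
[-0.22  0.03  1.07] [-0.  -0.2 -0. ]
```

View pics/l4.png

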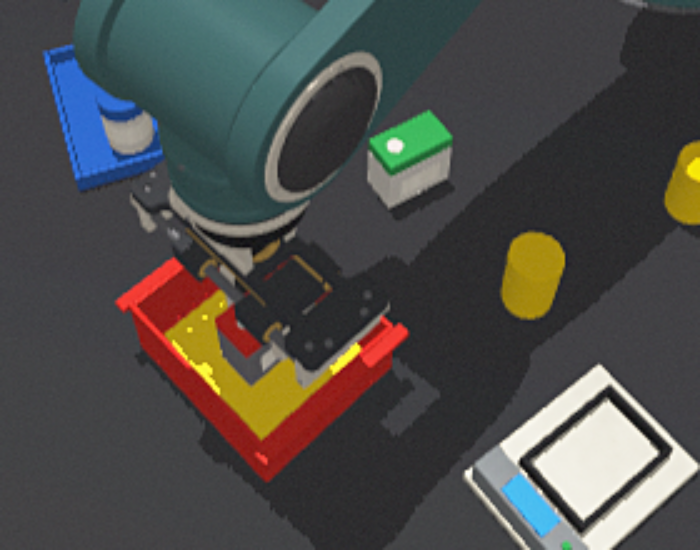

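The cartridge is inside the bin (crop (245,340)) and the dock (600,450) is empty.

>>> {"method": "carry_out", "body": {
  "plan": [
    [0.2,0,0,0.5,0,0,0],
    [0.2,0,0,0.9,0,0,0],
    [0.2,0,0,1.1,0,0,0],
    [0.2,0,0,1.1,0,0,0],
    [0.65,0,0,1.1,0,0,0],
    [0.65,0,0,1.1,0,0,0],
    [0.65,0,0,1.1,0,0,0],
    [0.65,0,0,-3,0,0,0],
    [0.65,0,0,-8,0,0,0],
    [0.65,0,0,-11,0,0,0]
  ]
}}

```text
t: 28.28
position: [0.6498, 0.1584, 0.1581]
tcp_rot: [-0.183, 3.134, 0.001]
ft_force: [-0.8, 0.0, 0.0]
gripper_width: 0.0604
finger_force: 0.0
```

```bash
python3 g.py 454 96.7 150 174.2
```

```text
t 28.27 p [649.8 158.4 158.1] xang -173.3 w 0.0604
[20.17 -3.85  0.76] [ 0.   0.1 12.5]
```

>>> {"method": "carry_out", "body": {
  "plan": [
    [0.75,20.2,-3.9,0,0,0,12.5],
    [0.75,20.2,-3.9,0,0,0,12.5],
    [0.75,20.2,-3.9,0,0,0,12.5],
    [0.75,20.2,-3.9,0,0,0,12.5],
    [0.75,20.2,-3.9,0,0,0,12.5],
    [0.75,20.2,-3.9,0,0,0,12.5]
  ]
}}

```text
t: 29.02
position: [0.4539, 0.0962, 0.1553]
tcp_rot: [0.159, 3.137, 0.0]
ft_force: [0.8, -0.9, 0.7]
gripper_width: 0.0694
finger_force: 0.0
```

```bash
python3 g.py 454 96.7 25 174.2
python3 - <<'E'
from cell import manip
from h import *
f=manip.grab_frame("scene")
print(find(f,"green",(.454,.097),.06,.052,.07)); print("dockrim",find(f,"any",(.51,.37),.06,.017,.027)); print(find(f,"red",(.65,.158),.04,.02,.09))
cv2.imwrite("pics/l5.png",cv2.resize(f["color"][180:400,150:430],(700,550)))
E
```

```text
t 29.02 p [453.9  96.2 155.3] xang 174.2 w 0.0694
[ 0.    0.05 13.03] [ 0.  0. -0.]
{'n': 413, 'c': (455.0, 95.7), 'L': (63.3, 36.0), 'long_axis_deg': -6.9, 'ztop': 60.7}
dockrim {'n': 473, 'c': (510.7, 372.1), 'L': (93.3, 62.6), 'long_axis_deg': -0.4, 'ztop': 22.7}
{'n': 619, 'c': (651.2, 160.5), 'L': (62.7, 34.8), 'long_axis_deg': 6.9, 'ztop': 64.8}
```

View pics/l5.png

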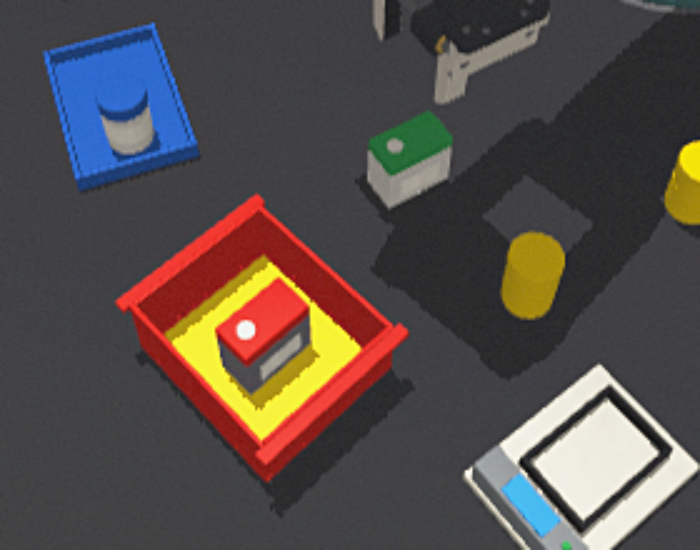

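The spent cartridge stands in the bin (crop (263,335)), and the dock is free. Next I grasp the fresh one.

>>> {"method": "carry_out", "body": {
  "plan": [
    [0.75,0,0,3,0,0,0],
    [0.75,0,0,7,0,0,0],
    [0.75,0,0,11,0,0,0],
    [0.75,0,0,13,0,0,0],
    [0.75,0,0,13,0,0,0],
    [0.2,0,0,13,0,0,0],
    [0.2,0,0,13,0,0,0],
    [0.2,0,0,13,0,0,0],
    [0.2,0,0,13,0,0,0],
    [0.2,0,0,13,0,0,0]
  ]
}}

```text
t: 30.32
position: [0.4535, 0.096, 0.0256]
tcp_rot: [0.159, 3.137, 0.0]
ft_force: [-1.0, -0.5, 5.1]
gripper_width: 0.036
finger_force: 25.0
```

>>> {"method": "carry_out", "body": {
  "plan": [
    [0.2,0,0,0,0,0,0],
    [0.2,0,0,0,0,0,0],
    [0.2,0,0,-2,0,0,0],
    [0.2,0,0,-5,0,0,0],
    [0.2,0,0,-9,0,0,0],
    [0.2,0,0,-13,0,0,0],
    [0.2,0,0,-14,0,0,0],
    [0.2,0,0,-14,0,0,0]
  ]
}}

```text
t: 31.32
position: [0.4532, 0.096, 0.1646]
tcp_rot: [-0.159, -3.137, -0.0]
ft_force: [-0.3, -0.2, -1.8]
gripper_width: 0.0361
finger_force: 25.0
```

```bash
python3 g.py 509.4 373.3 160 180
```

```text
t 31.32 p [453.2  96.  164.6] xang 174.2 w 0.0361
[-2.79 28.15  0.46] [ 0.  -0.  -5.8]
```

>>> {"method": "carry_out", "body": {
  "plan": [
    [0.2,-0.2,2.5,0,0,0,-1],
    [0.2,-0.7,7,0,0,0,-3],
    [0.2,-1.2,12,0,0,0,-5],
    [0.2,-1.7,17,0,0,0,-5.8],
    [0.2,-2.2,22,0,0,0,-5.8],
    [0.2,-2.6,26,0,0,0,-5.8],
    [0.2,-2.8,28.1,0,0,0,-5.8],
    [0.2,-2.8,28.1,3,0,0,-5.8],
    [0.2,-2.8,28.1,6,0,0,-5.8],
    [0.2,-2.8,28.1,7,0,0,-5.8]
  ]
}}

```text
t: 32.58
position: [0.5086, 0.3716, 0.0923]
tcp_rot: [-0.001, -3.138, 0.004]
ft_force: [-0.2, 0.2, -1.0]
gripper_width: 0.0361
finger_force: 25.0
```

>>> {"method": "carry_out", "body": {
  "plan": [
    [0.2,0,0,0,0,0,0],
    [0.2,0,0,0,0,0,0]
  ]
}}

```text
t: 32.83
position: [0.51, 0.3729, 0.0964]
tcp_rot: [0.001, 3.14, 0.001]
ft_force: [0.5, -0.3, -1.1]
gripper_width: 0.0356
finger_force: 25.0
```

```bash
python3 g.py 509.4 373.3 35.6 180
python3 - <<'E'
from cell import manip
from h import *
f=manip.grab_frame("scene")
print(find(f,"green",(.51,.373),.06,.08,.14))
E
```

```text
t 32.83 p [510.  372.9  96.4] xang 180.0 w 0.0356
[0.07 0.04 6.08] [ 0.   0.1 -0. ]
{'n': 458, 'c': (518.7, 373.4), 'L': (51.1, 35.3), 'long_axis_deg': 0.2, 'ztop': 131.4}
```

>>> {"method": "carry_out", "body": {
  "plan": [
    [0.2,0.1,0,2,0,0,0],
    [0.2,0.1,0,4,0,0,0],
    [0.2,0.1,0,5.2,0,0,0],
    [0.2,0.1,0,5.6,0,0,0],
    [0.2,0.1,0,5.85,0,0,0],
    [0.2,0.1,0,5.95,0,0,0],
    [0.2,0.1,0,5.95,0,0,0]
  ]
}}

```text
t: 33.75
position: [0.5087, 0.3729, 0.036]
tcp_rot: [0.0, 3.141, 0.0]
ft_force: [-1.0, 0.4, -0.9]
gripper_width: 0.036
finger_force: 25.0
```

>>> {"method": "carry_out", "body": {
  "plan": [
    [0.2,0,0,0.08,0,0,0],
    [0.2,0,0,0.15,0,0,0],
    [0.2,0,0,0.15,0,0,0]
  ]
}}

```text
t: 34.12
position: [0.5088, 0.3729, 0.0356]
tcp_rot: [0.0, 3.141, 0.001]
ft_force: [-5.6, -2.2, 11.2]
gripper_width: 0.0357
finger_force: 25.0
```

Contact with the pocket floor; release and retreat.

>>> {"method": "carry_out", "body": {
  "plan": [
    [0.2,0,0,0,0,0,0],
    [0.7,0,0,0,0,0,0],
    [0.7,0,0,0,0,0,0],
    [0.7,0,0,0,0,0,0],
    [0.7,0,0,0,0,0,0],
    [0.7,0,0,-3,0,0,0],
    [0.7,0,0,-7,0,0,0],
    [0.7,0,0,-12,0,0,0],
    [0.7,6,0,-17,0,0,0],
    [0.7,12,0,-20,0,0,0]
  ]
}}

```text
t: 35.38
position: [0.4051, 0.3726, 0.2261]
tcp_rot: [0.002, 3.141, 0.001]
ft_force: [-0.4, 1.1, 0.2]
gripper_width: 0.0651
finger_force: 0.0
```

>>> {"method": "carry_out", "body": {
  "plan": [
    [0.7,6,-6,0,0,0,0],
    [0.7,6,-6,0,0,0,0],
    [0.7,6,-6,0,0,0,0]
  ]
}}

```text
t: 35.75
position: [0.3453, 0.3123, 0.2252]
tcp_rot: [0.0, 3.14, 0.002]
ft_force: [0.1, 0.0, 0.8]
gripper_width: 0.0655
finger_force: 0.0
```

Run:
```python
from cell import manip
from h import *
f=manip.grab_frame("scene")
print(find(f,"green",(.51,.373),.06,.04,.14)); print(find(f,"any",(.51,.37),.06,.017,.027))
cv2.imwrite("pics/l6.png",f["color"])
```

```text
{'n': 771, 'c': (510.5, 373.2), 'L': (64.5, 36.7), 'long_axis_deg': 0.4, 'ztop': 70.8}
{'n': 464, 'c': (510.5, 372.1), 'L': (93.9, 62.5), 'long_axis_deg': -0.1, 'ztop': 23.0}
```

View pics/l6.png

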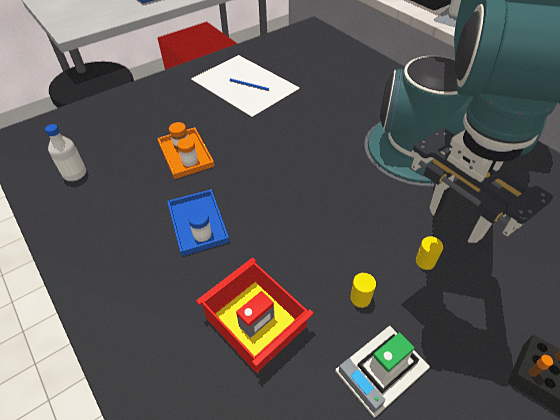

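The fresh cartridge sits flat and centred in the dock (390,357), the spent one is in the bin (256,312), and the jars are upright in their trays at (178,133), (188,152) and (201,228).

```bash
python3 -c "
from cell import manip
print(manip.job_done())"
```

```text
the job is handed in; nothing more can be done
None
```

The job is done and handed in at about 36 s: the spent cartridge went into the bin first, the fresh one then went flat and straight into the dock, and the jars stand upright in their colour trays; the hand-in returned no verdict.

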